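# Hold a bag clip gaping over the recipe card

### The arm

A 6-joint arm with a two-finger parallel gripper is mounted at the origin on the work surface. World frame = base frame: x ahead of the robot, y to its left, z up, the work surface at z = 0. Lengths are in m, angles in rad, forces in N, time in s.
With the tool pointing down it reaches from about 0.35 to 0.775 m from the base axis. Payload 5.5 kg.
Tool frame: the origin (TCP) lies at the very end of the fingers, on their centre line; the grasp point (between the pads) lies manip.grip_depth behind it (manip.grip_depth is the distance from the TCP to the grasp point, in m); z points along the fingers, y is the line along which they close (so a half turn about z gives the same grasp; the last joint's range is limited). The gripper opens to 85 mm and grips with 20 to 120 N. Pads are 22 mm wide; open, the fingers measure 114 mm over their backs; the gripper's body (76 mm by 85 mm) begins 54 mm behind the grasp point. The pads swing forward as they close: fully open they stand 13 mm farther back than shut.
Start: joints at [1.048, 0.313, 0.046, 1.304, 0, 1.431], TCP at [0.215, 0.533, 0.231] pointing down, gripper open.
Joint ranges: [-2.76, 2.76], [-0.86, 1.69], [-1.03, 1.26], [-2.2, 2.34], [-1.47, 1.5], [-3.14, 3.14]. Speed limits (rad/s): [2.57, 2.57, 3.14, 3.14, 3.14, 3.14].

### API

Orientations are given as a unit quaternion [w, x, y, z].
In Python, from rig import sensors, snapshot, job_done, manip gives the robot as it stands.
- The arm moves only by the tool jog_arm, never from a script. Its argument "plan" is a list of rows, each an object of numbers: "dx", "dy", "dz": the shift along the tool's x, y, z in cm; "spin": the turn about the tool's z in degrees. A call has 1 to 8 rows; each row is the pose to reach, as a shift and turn from the pose commanded when the call began, along the tool's axes at that moment; what a row does not reach only later rows make up. A row lasts 1/8 s, in which the tool goes at most 62.5 mm and 10.7 degrees, less where a joint would pass 70% of its speed; a pose out of reach is approached as far as the arm can. A call with a gripper value outside its range is refused whole. "jaw" is the gripper's target within -1 to 1 (shut at 1, half-way at 0, fully open at -1), set as the call begins (left out, the last holds). The fingers move at their own pace and stop on an object; the grip force is fixed at half the most. Time passes only in rows, so rows that repeat a pose let the fingers close. It gives the time, the measured TCP pose, the force, the opening and the grip force at its end, in the units of the state.
- sensors.state(): the state, without advancing time (a new reading comes with each control period).
- snapshot(name): name is "scene" or "top"; returns a dict with "color" (420x560x3 uint8, red, green, blue), "camera_matrix" (3x3 intrinsics, pixels), "distortion" ([k1, k2, p1, p2, k3] as OpenCV has them; the pictures are not rectified), "R" (3x3) and "t" (3): a world point X has camera coordinates R X + t. Camera axes: x right, y down, z forward; pixel columns grow to the right and rows downward; lengths in m; the calibration is good to about 2 mm. A picture is of the moment at which its call begins. There is no depth.
- job_done(): hands the job in; it is judged then, once.
The state is a dict: "time_s": time; "q": joint angles; "joint_velocities": joint speeds; "tau": joint torques, N m; "ee_pos": TCP position; "ee_rot": TCP orientation; "contact_force": force on the tool from outside, world axes, zero at the start; "torque": the same for the moment, N m; "width": finger opening in m; "finger_force": force on a finger pad.
Only numpy, scipy, OpenCV 4.12 (cv2) and the standard library are available. Lean on these libraries where they do the work, as an engineer would, in place of code of your own. Each camera call takes 0.05 s, during which the arm holds its last target. There are 200 camera calls.

### The job

Three spring clips are parked on the near wall of the spice caddy: squeeze the wide one open before it leaves the wall, lift it off, and hold it gaping astride the top edge of the recipe card on its stand, at the middle of the edge, so that I can slip a second card in behind it. Keep the clip in line with the card, with the jaw tips about 2 cm down over the edge, one on either side and neither touching, and do not shift the stand, the two small clips, or the salt jar and pepper mill that stand between. Finish like that, still holding the clip squeezed open; do not let go.

Things in the scene. Friction and masses are not known exactly. Their poses are not given: they have to be found in the camera images.
- clip_grip (a point): where to squeeze the wide steel spring clip: midway between its two handle tabs, 82 mm above the jaw tips, 34 mm above the hinge pin, 16 mm below the tab tops. x = across the clip, the way the handles are squeezed and the jaws spread; y = along the pin and jaw edges; z = up. Tabs: 36 mm wide along y, splayed like a V, over their outer faces 41 mm here and 50 mm at the top; squeezed home parallel, 20 mm
- clip_jaw (a joint): opening angle of the wide clip (rad): 0 = gripping the 5 mm caddy wall, jaw pads parallel; 0.56 = fully open, tips about 31 mm apart inside. Each half turns by half of it about the pin. The squeeze takes about 7 N at the tab tops (11 N at clip_grip) to start, 17 N at clip_grip fully open; let go, the clip springs shut
- clip_tip_a (a point): middle of the lower edge of the wide clip's jaw on its own -x side; the jaw pad is 3 mm thick, 72 mm long along y, 12 mm tall; 48 mm below the pin, 82 mm below clip_grip. Parked, the tips are 41 mm below the top of the caddy wall
- clip_tip_b (a point): the same point on the other jaw, on the clip's +x side
- clip: wide spring bag clip of bent steel sheet, 98 mm tall, jaws 72 mm wide (the two other clips 32 mm), about 70 g, parked upright, handles up, jaws down astride the caddy's near wall, whose top edge touches the 13 mm thick spring barrel on the pin; origin midway between the jaw tips; axes as clip_grip
- caddy: fixed open plywood box of spice jars, 170 (x) by 280 (y) by 90 mm tall, 5 mm walls; origin at the centre of its underside. Its near wall (-x side) carries the three clips, 85 mm apart, in any order; the jars inside are 77 mm tall, lower than the wall, and well away from that wall: room for a finger on either side of it
- clip_small_1: small clip, 32 mm wide, otherwise of the same outline; parked on the caddy's near wall; stays there
- clip_small_2: the other small clip, 32 mm wide; stays there too
- stand: recipe stand, loose, about 0.6 kg: a wooden foot 90 (x) by 170 (y) by 22 mm with a thin upright board in its slot and a paper recipe card flat on the board's +x face, 5 mm thick together, 150 mm wide (y), reaching 170 mm above the counter; origin at the centre of the foot's underside; x = normal to the card, y = along its top edge, z = up
- card_top (a point): middle of the top edge of card and board on the recipe stand, 170 mm above the counter; axes as the stand's
- pepper_mill: wooden pepper mill, 54 mm across, 142 mm tall, between caddy and stand on the far side; to be left alone
- salt_jar: ceramic salt jar, 54 mm across, 70 mm tall, between caddy and stand on the robot's side; to be left alone
Not all that is in view belongs to the job. Leave any green look-alike of the clip alone. What is shaped like the stand but red is not meant.

How it is judged:
By the outcome, as a careful person would: the job done as asked, in the order asked, and still so for the second after the job is handed in, while the arm keeps its last pose, push and grip.
It also fails if it takes over 40 s, if anything falls off the work surface, if the arm or the gripper's body presses on something with over 40 N, if the wrist force passes 120 N, or if a joint passes its speed limit or range.

## Working session

There is one attempt and no reset: what is moved stays moved. The work goes in short steps, Python scripts to look and compute and a tool call to move; the robot and the scene stay as the last step left them, time stands still between calls to the robot, and variables do not carry over. Pictures are saved under pics/ and viewed, at most 10 in all, crops included, and the job is handed in when it is done.

Besides the shell and the picture viewer there is one more tool, called after ">>>" as a command line: name --argument value ..., lists and objects as JSON in quotes. jog_arm: Moves the arm, as the interface text tells. Its arguments: {"type":"object","properties":{"plan":{"type":"array"},"jaw":{"type":"number"}},"required":["plan"]}

```bash
ls; mkdir -p pics; python3 - <<'E'
from rig import sensors, snapshot, job_done, manip
import cv2,pickle,numpy as np
print(manip.grip_depth, sensors.state())
d={}
for n in("scene","top"):
    s=snapshot(n); d[n]=s
    cv2.imwrite(f"pics/{n}0.png",s["color"][:,:,::-1]); print(n,s["camera_matrix"],s["distortion"],s["R"],s["t"])
pickle.dump(d,open("d.pkl","wb"))
E
```

```text
pics
0.0187 {'time_s': 0.0, 'q': array([1.04838013e+00, 3.14038820e-01, 4.49776807e-02, 1.30355839e+00,
       1.99642643e-05, 1.43117014e+00]), 'joint_velocities': array([-0.00084137,  0.00160552,  0.00062558,  0.00063807, -0.00073446,
        0.00063386]), 'tau': array([-2.52822167e-03, -4.80629504e+01,  2.98533046e+01,  1.92662847e-02,
       -1.78931996e-04, -2.60402430e-06]), 'ee_pos': array([0.21453724, 0.53294683, 0.23038645]), 'ee_rot': array([-3.05718212e-04,  1.90228542e-01,  9.81739411e-01, -8.58865360e-04]), 'contact_force': array([-0.58502491, -0.25777033, -0.2002881 ]), 'torque': array([-0.01892922,  0.00280579, -0.06428818]), 'finger_force': 0.0, 'width': 0.0850766528897261}
scene [[525.27088542   0.         273.62268711]
 [  0.         525.27088542 209.7361163 ]
 [  0.           0.           1.        ]] [-0.09977053  0.          0.          0.          0.        ] [[-0.63620636  0.77149089  0.00657812]
 [ 0.47422403  0.39776357 -0.78542709]
 [-0.60856638 -0.4965742  -0.61891923]] [ 0.37579538 -0.11984474  1.64544185]
top [[408.88487507   0.         277.88648094]
 [  0.         408.88487507 208.67134426]
 [  0.           0.           1.        ]] [-0.12028033  0.          0.          0.          0.        ] [[ 0.00996831 -0.99989003 -0.01098034]
 [-0.98698264 -0.00807573 -0.16062396]
 [ 0.16051762  0.01243855 -0.9869546 ]] [-0.06207636  0.53774988  1.00083748]
```

View pics/scene0.png

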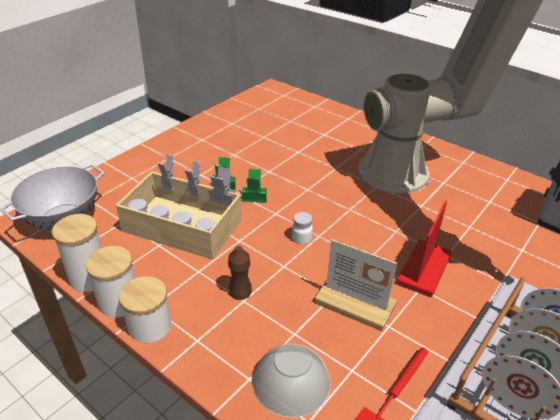

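View pics/top0.png

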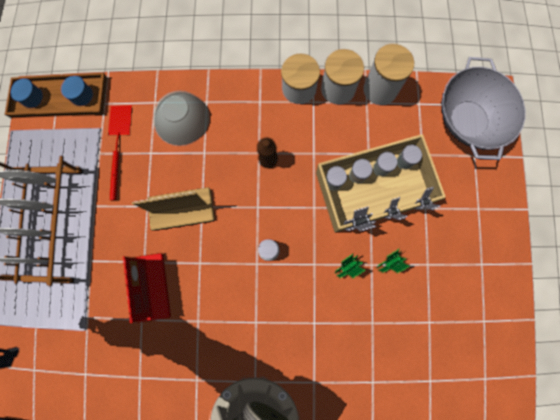

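The scene picture shows steel clips at (166,175), (194,180) and (222,185), with green look-alikes at (226,172) and (255,188). The stand is at (360,280) and a red look-alike at (430,255). In the top picture the steel clips are at (362,220), (396,210) and (427,201), the greens at (351,267) and (395,263), the stand at (180,210) and the red one at (147,288). I take the steel clip at top (362,220), which looks widest, and check it in a close crop.

```bash
python3 - <<'E'
import cv2,pickle,numpy as np
d=pickle.load(open("d.pkl","rb"))
t=d["top"]["color"][:,:,::-1]; s=d["scene"]["color"][:,:,::-1]
f=lambda im,x,y,w,h,k:cv2.resize(im[y:y+h,x:x+w],None,fx=k,fy=k,interpolation=cv2.INTER_CUBIC)
a=f(t,315,130,133,100,6); cv2.imwrite("pics/c1.png",a)
# right: scene clips x150..., left ; stand in both
b=np.hstack([f(t,130,180,100,60,4),f(s,310,230,100,60*1,4)])
c=f(s,150,150,100,45,4); e=f(s,310,270,100,60,4)
c2=np.zeros((240,400,3),np.uint8); c2[:180]=c
cv2.imwrite("pics/c2.png",np.vstack([b,np.hstack([c2,e])]))
E
```

```text
(no output)
```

View pics/c1.png

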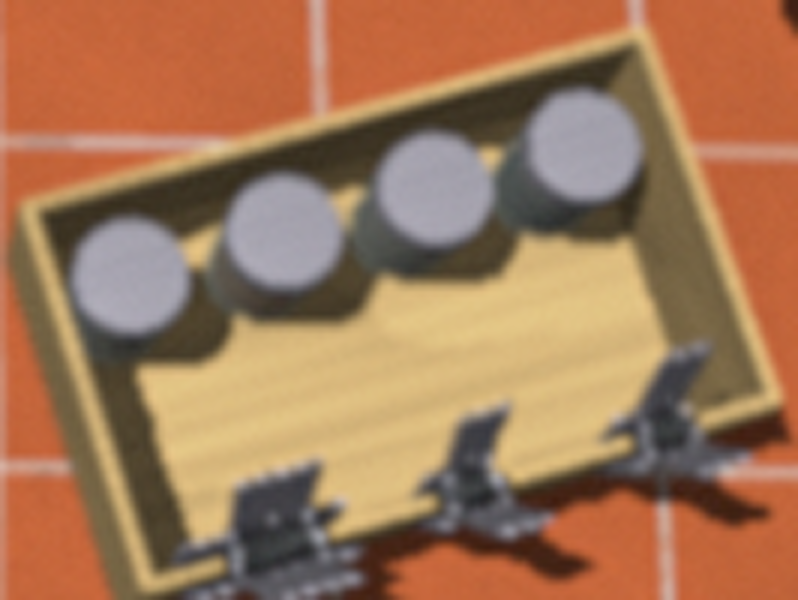

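View pics/c2.png

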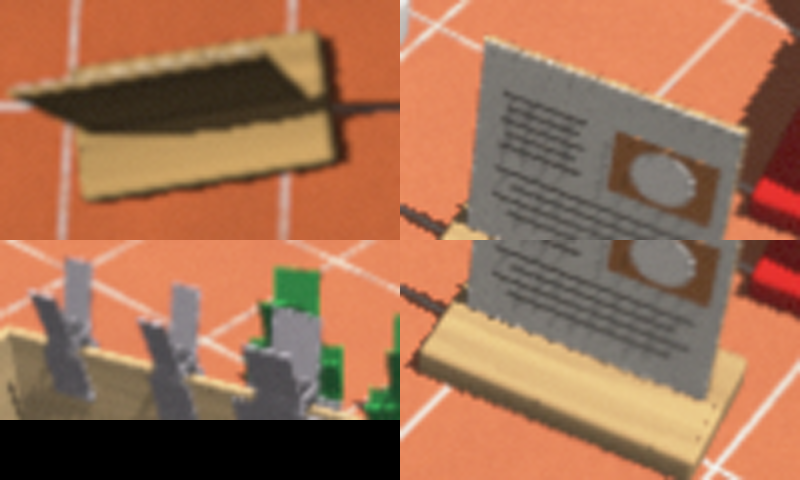

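```bash
cat > h.py <<'E'
import cv2,pickle,numpy as np
from scipy.optimize import least_squares
d=pickle.load(open("d.pkl","rb"))
def proj(n,X):
    c=d[n]; return cv2.projectPoints(np.array(X,float).reshape(-1,1,3),cv2.Rodrigues(c["R"])[0],c["t"],c["camera_matrix"],c["distortion"])[0].reshape(-1,2)
def ray(n,px,z):
    c=d[n]; u=cv2.undistortPoints(np.array(px,float).reshape(-1,1,2),c["camera_matrix"],c["distortion"]).reshape(-1,2)
    C=-c["R"].T@c["t"]; r=np.c_[u,np.ones(len(u))]@c["R"]; return C+r*((z-C[2])/r[:,2])[:,None]
cr=lambda p,x,y,k:(np.array(p,float)+.5)/k-.5+[x,y]
def T(p,L):
    L=np.array(L,float); a=p[2]; return np.c_[p[0]+np.cos(a)*L[:,0]-np.sin(a)*L[:,1],p[1]+np.sin(a)*L[:,0]+np.cos(a)*L[:,1],L[:,2]]
def fit(x0,obs): # obs: (cam, px, localfn(p))
    f=lambda p:np.concatenate([(proj(n,T(p,L(p)))-px).ravel() for n,px,L in obs])
    r=least_squares(f,x0,loss="soft_l1"); return r.x,f(r.x).reshape(-1,2)
E
python3 - <<'E'
from h import *
cad=[("top",cr([(22,208),(645,30),(780,402),(140,592)],315,130,6),lambda p:[(.085,.14,.09),(.085,-.14,.09),(-.085,-.14,.09),(-.085,.14,.09)]),
("top",cr([(240,485),(322,465)],315,130,6),lambda p:[(-.0575,p[3]+.018,.147),(-.0575,p[3]-.018,.147)]),
("scene",cr([(248,107),(297,113)],150,150,4),lambda p:[(-.0575,p[3]-.018,.147),(-.0575,p[3]+.018,.147)]),
("scene",cr([(275,68),(320,73)],150,150,4),lambda p:[(-.1075,p[3]-.018,.147),(-.1075,p[3]+.018,.147)])]
p,r=fit([.5,-.25,.2,.085],cad); print("caddy",p.round(4),np.rad2deg(p[2])); print(r.round(1))
print("clip",T(p,[(-.0825,p[3],.131)]).round(4))
print("small",T(p,[(-.0825,p[3]-.085,.131),(-.0825,p[3]-.17,.131)]).round(4))
K=[(0,.075,.17),(0,-.075,.17)]
# card/board x-offset q unknown: card_top may be offset from foot centre
st=[("top",cr([(10,95),(265,55)],130,180,4),lambda p:K),
("scene",cr([(85,38),(347,130)],310,230,4),lambda p:[K[1],K[0]])]
p,r=fit([.45,.25,.2],st); print("card",p.round(4),np.rad2deg(p[2])); print(r.round(1))
print(T(p,K).round(3))
print("foot",ray("top",cr([(320,35),(333,160),(88,200)],130,180,4),.022).round(3))
print("salt",ray("top",[(269,250)],.07),"pep",ray("top",[(267,145)],.142))
E
```

```text
caddy [ 0.6038 -0.3144  0.2961  0.0854] 16.966774717443823
[[-0.5 -0.4]
 [-0.2 -0.3]
 [ 0.2  0.5]
 [ 0.7  0.9]
 [-1.1  0.1]
 [-0.1 -1. ]
 [-1.6 -1.4]
 [-1.5  0.2]
 [ 0.5 -1.4]
 [ 1.3  0.3]]
clip [[ 0.4999 -0.2567  0.131 ]]
small [[ 0.5247 -0.338   0.131 ]
 [ 0.5495 -0.4193  0.131 ]]
card [0.5403 0.2024 0.1648] 9.440316173688291
[[-0.6 -0.4]
 [-0.3 -0.6]
 [-0.  -1.9]
 [-0.1 -0.8]]
[[0.528 0.276 0.17 ]
 [0.553 0.128 0.17 ]]
foot [[0.595 0.124 0.022]
 [0.511 0.112 0.022]
 [0.483 0.274 0.022]]
salt [[ 0.43115803 -0.03677869  0.07      ]] pep [[ 0.67528461 -0.03103798  0.142     ]]
```

>>> jog_arm --plan '[{"dx": -56.1, "dy": -62.5, "dz": -1, "spin": 51}, {"dx": -56.1, "dy": -62.5, "dz": -1, "spin": 51}, {"dx": -56.1, "dy": -62.5, "dz": -1, "spin": 51}, {"dx": -56.1, "dy": -62.5, "dz": -1, "spin": 51}, {"dx": -56.1, "dy": -62.5, "dz": -1, "spin": 51}, {"dx": -56.1, "dy": -62.5, "dz": -1, "spin": 51}, {"dx": -56.1, "dy": -62.5, "dz": -1, "spin": 51}, {"dx": -56.1, "dy": -62.5, "dz": -1, "spin": 51}]' --jaw -1

```text
time_s: 1.1
ee_pos: [0.3858, 0.0616, 0.2372]
ee_rot: [0.0, 0.594, 0.804, 0.0]
contact_force: [0.7, 0.4, -0.4]
width: 0.0854
finger_force: 0.0
```

```bash
cat > go.py <<'E'
import sys,numpy as np
from scipy.spatial.transform import Rotation as Ro
from rig import sensors
def go(tgt,yaw):
    s=sensors.state(); q=s["ee_rot"]; R=Ro.from_quat([q[1],q[2],q[3],q[0]]).as_matrix()
    w=np.degrees(np.arctan2(R[1,1],R[0,1])); dy=(yaw-w+90)%180-90
    print("t",s["time_s"],"pos",s["ee_pos"].round(4),"yaw_y",w.round(2),"z",R[:,2].round(3),"q",s["q"].round(2),"w",s["width"],"F",s["contact_force"].round(1),s["finger_force"])
    print("shift cm",(R.T@(np.array(tgt)-s["ee_pos"])*100).round(2),"spin",round(-dy,2))
if __name__=="__main__": a=list(map(float,sys.argv[1:])); go(a[:3],a[3])
E
python3 go.py .4999 -.2567 .2 17
```

```text
t 1.1 pos [0.3858 0.0616 0.2372] yaw_y 17.07 z [ 0.  0. -1.] q [-0.05 -0.05 -0.36  1.26  0.    1.22] w 0.08535806307908318 F [ 0.7  0.4 -0.4] 0.0
shift cm [-33.78   1.56   3.72] spin 0.07
```

>>> jog_arm --plan '[{"dx": -33.8, "dy": 1.6, "dz": 3.7}, {"dx": -33.8, "dy": 1.6, "dz": 3.7}, {"dx": -33.8, "dy": 1.6, "dz": 3.7}, {"dx": -33.8, "dy": 1.6, "dz": 3.7}, {"dx": -33.8, "dy": 1.6, "dz": 3.7}, {"dx": -33.8, "dy": 1.6, "dz": 3.7}, {"dx": -33.8, "dy": 1.6, "dz": 3.7}, {"dx": -33.8, "dy": 1.6, "dz": 3.7}]'

```text
invalid input
```

```bash
python3 go.py .4999 -.2567 .112 17; cat > look.py <<'E'
import sys,cv2,numpy as np
from rig import snapshot
# look.py name  [cam x y w h]...  tiles 400x300 each, side by side
o=sys.argv[1]; a=sys.argv[2:]; t=[]; im={n:snapshot(n)["color"][:,:,::-1] for n in("scene","top")}
for i in range(0,len(a),5):
    x,y,w,h=map(int,a[i+1:i+5]); t.append(cv2.resize(im[a[i]][y:y+h,x:x+w],None,fx=400/w,fy=400/w,interpolation=cv2.INTER_CUBIC))
cv2.imwrite(f"pics/{o}.png",np.hstack(t))
E
python3 look.py a1 scene 170 110 100 140 top 310 130 100 140
```

```text
t 1.1 pos [0.3858 0.0616 0.2372] yaw_y 17.07 z [ 0.  0. -1.] q [-0.05 -0.05 -0.36  1.26  0.    1.22] w 0.08535806307908318 F [ 0.7  0.4 -0.4] 0.0
shift cm [-33.78   1.56  12.52] spin 0.07
```

View pics/a1.png

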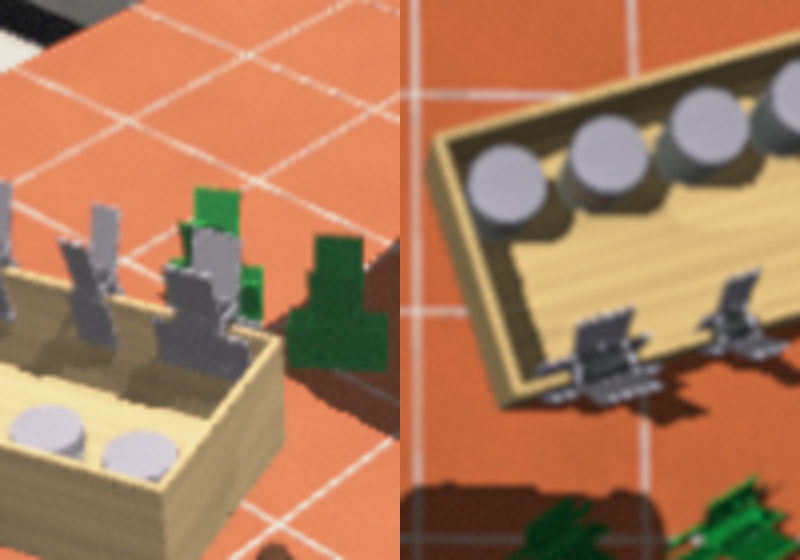

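The left tile shows the wide steel clip, with tab tops at about (190,271) and (218,233) and jaws wider than its neighbours'. The right tile shows it at about (605,355), nearest the caddy corner (505,400), so the choice is confirmed. The arm did not move because the call was refused, so I resend it with every field filled in and refine the fit.

>>> jog_arm --plan '[{"dx": -33.8, "dy": 1.6, "dz": 3.7, "spin": 0}, {"dx": -33.8, "dy": 1.6, "dz": 3.7, "spin": 0}, {"dx": -33.8, "dy": 1.6, "dz": 3.7, "spin": 0}, {"dx": -33.8, "dy": 1.6, "dz": 3.7, "spin": 0}, {"dx": -33.8, "dy": 1.6, "dz": 3.7, "spin": 0}, {"dx": -33.8, "dy": 1.6, "dz": 3.7, "spin": 0}, {"dx": -33.8, "dy": 1.6, "dz": 3.7, "spin": 0}, {"dx": -33.8, "dy": 1.6, "dz": 3.7, "spin": 0}]' --jaw -1

```text
time_s: 2.2
ee_pos: [0.4997, -0.2535, 0.1998]
ee_rot: [-0.001, 0.594, 0.804, 0.0]
contact_force: [-0.2, -0.5, 0.8]
width: 0.0856
finger_force: 0.0
```

```bash
python3 - <<'E'
from h import *
S=lambda P:cr(P,170,110,4); Tp=lambda P:cr(P,310,130,4)
cad=[("top",cr([(22,208),(645,30),(780,402),(140,592)],315,130,6),lambda p:[(.085,.14,.09),(.085,-.14,.09),(-.085,-.14,.09),(-.085,.14,.09)]),
("scene",S([(283,342),(163,490)]),lambda p:[(-.085,.14,.09),(.085,.14,.09)]),
("top",Tp([(180,328),(232,308)]),lambda p:[(-.0575,p[3]+.018,.147),(-.0575,p[3]-.018,.147)]),
("scene",S([(165,266),(215,275)]),lambda p:[(-.0575,p[3]-.018,.147),(-.0575,p[3]+.018,.147)]),
("scene",S([(194,228),(241,236)]),lambda p:[(-.1075,p[3]-.018,.147),(-.1075,p[3]+.018,.147)]),
("scene",S([(155,343),(247,380)]),lambda p:[(-.0770,p[3]-.036,.049),(-.0770,p[3]+.036,.049)])]
p,r=fit([.5,-.25,.2,.085],cad); print("caddy",p.round(4),np.rad2deg(p[2])); print(r.round(1))
print("clip",T(p,[(-.0825,p[3],.131)]).round(4))
E
python3 go.py .4999 -.2567 .112 17
```

```text
caddy [ 0.604  -0.3141  0.2941  0.084 ] 16.85311241145935
[[-0.6 -0.6]
 [-0.2 -0.3]
 [ 0.1  0.5]
 [ 0.5  0.7]
 [ 0.1 -1.7]
 [-0.  -0.4]
 [-0.8 -1.5]
 [ 0.9 -0.8]
 [-1.3 -1.1]
 [-1.5 -0.3]
 [ 0.3 -1.4]
 [ 0.6 -0.5]
 [ 1.2  3.8]
 [ 1.7  0.9]]
clip [[ 0.5007 -0.2576  0.131 ]]
t 2.2 pos [ 0.4997 -0.2535  0.1998] yaw_y 17.11 z [-0.001  0.001 -1.   ] q [-0.61  0.3  -0.05  1.22  0.    0.66] w 0.08563702366360065 F [-0.2 -0.5  0.8] 0.0
shift cm [-0.33 -0.07  8.78] spin 0.11
```

>>> jog_arm --plan '[{"dx": -0.35, "dy": 0, "dz": 1.5, "spin": 0}, {"dx": -0.35, "dy": 0, "dz": 3, "spin": 0}, {"dx": -0.35, "dy": 0, "dz": 4.5, "spin": 0}, {"dx": -0.35, "dy": 0, "dz": 6, "spin": 0}, {"dx": -0.35, "dy": 0, "dz": 7.5, "spin": 0}, {"dx": -0.35, "dy": 0, "dz": 8.8, "spin": 0}, {"dx": -0.35, "dy": 0, "dz": 8.8, "spin": 0}, {"dx": -0.35, "dy": 0, "dz": 8.8, "spin": 0}]' --jaw -1

```text
time_s: 3.2
ee_pos: [0.5014, -0.2584, 0.1125]
ee_rot: [0.0, 0.594, 0.804, 0.0]
contact_force: [-0.8, 0.6, 0.2]
width: 0.0856
finger_force: 0.0
```

```bash
python3 go.py .5 -.257 .111 17; python3 look.py a2 scene 170 110 100 140 top 310 130 100 140
```

```text
t 3.2 pos [ 0.5014 -0.2584  0.1125] yaw_y 17.06 z [ 0.001 -0.    -1.   ] q [-0.62  0.35 -0.19  1.02  0.    0.65] w 0.08562595749138778 F [-0.8  0.6  0.2] 0.0
shift cm [ 0.18 -0.09  0.15] spin 0.06
```

View pics/a2.png

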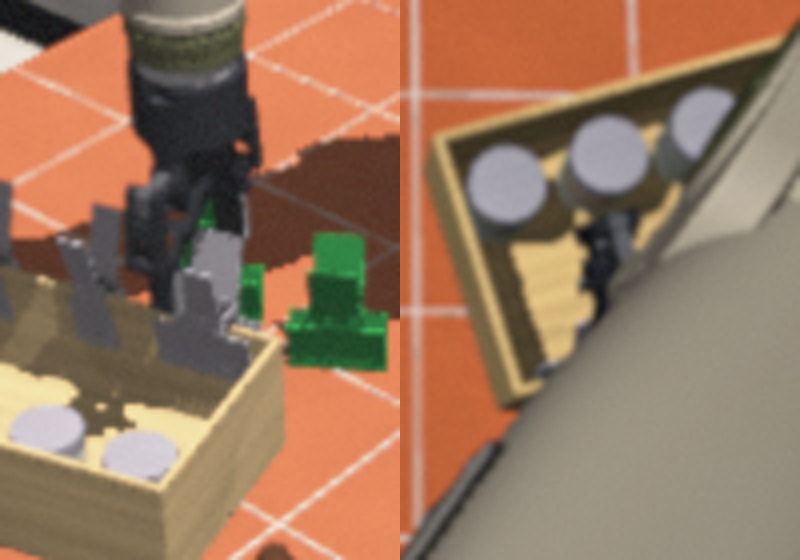

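The far finger stands at (165,280) in the left tile, partly over the clip's +x tab at (197,290). I check that alignment by projecting the finger from the measured pose.

```bash
python3 - <<'E'
from h import *
p=[.5014,-.2584,np.deg2rad(17)]
for n,o in(("scene",(170,110)),("top",(310,130))):
    for nm,L in(("fing inner/outer low",[(.043,-.011,.1255),(.043,.011,.1255),(.057,-.011,.1255),(.057,.011,.1255)]),("tabtop if centred",[(.025,-.018,.147),(.025,.018,.147)]),("fing@.147",[(.057,-.011,.147),(.057,.011,.147)])):
        print(n,nm,((proj(n,T(p,L))-o+.5)*4-.5).round(0).tolist())
E
```

```text
scene fing inner/outer low [[157.0, 306.0], [187.0, 313.0], [147.0, 317.0], [177.0, 325.0]]
scene tabtop if centred [[158.0, 262.0], [208.0, 274.0]]
scene fing@.147 [[144.0, 290.0], [175.0, 298.0]]
top fing inner/outer low [[209.0, 284.0], [174.0, 294.0], [201.0, 262.0], [166.0, 272.0]]
top tabtop if centred [[237.0, 303.0], [178.0, 321.0]]
top fing@.147 [[208.0, 255.0], [172.0, 265.0]]
```

>>> jog_arm --plan '[{"dx": 0.25, "dy": -0.15, "dz": 0.15, "spin": 0}, {"dx": 0.25, "dy": -0.15, "dz": 0.15, "spin": 0}, {"dx": 0.25, "dy": -0.15, "dz": 0.15, "spin": 0}]' --jaw -1

```text
time_s: 3.68
ee_pos: [0.499, -0.2563, 0.1109]
ee_rot: [0.0, 0.594, 0.804, 0.0]
contact_force: [0.3, -0.9, 0.6]
width: 0.0855
finger_force: 0.0
```

>>> jog_arm --plan '[{"dx": 0, "dy": 0, "dz": 0, "spin": 0}, {"dx": 0, "dy": 0, "dz": 0, "spin": 0}, {"dx": 0, "dy": 0, "dz": 0, "spin": 0}, {"dx": 0, "dy": 0, "dz": 0, "spin": 0}, {"dx": 0, "dy": 0, "dz": 0, "spin": 0}, {"dx": 0, "dy": 0, "dz": 0, "spin": 0}, {"dx": 0, "dy": 0, "dz": 0, "spin": 0}, {"dx": 0, "dy": 0, "dz": 0, "spin": 0}]' --jaw 1

```text
time_s: 4.68
ee_pos: [0.5026, -0.2578, 0.1146]
ee_rot: [0.005, 0.594, 0.804, 0.001]
contact_force: [3.2, 2.6, 14.4]
width: 0.0187
finger_force: 62.0
```

```bash
python3 go.py .5 -.257 .111 17; python3 look.py a3 scene 170 110 100 140 top 310 130 100 140
```

```text
t 4.675 pos [ 0.5026 -0.2578  0.1146] yaw_y 17.1 z [ 0.009 -0.004 -1.   ] q [-0.62  0.35 -0.2   1.01  0.    0.66] w 0.018658950277901612 F [ 3.2  2.6 14.4] 62.020543813705444
shift cm [ 0.15 -0.23  0.35] spin 0.1
```

View pics/a3.png

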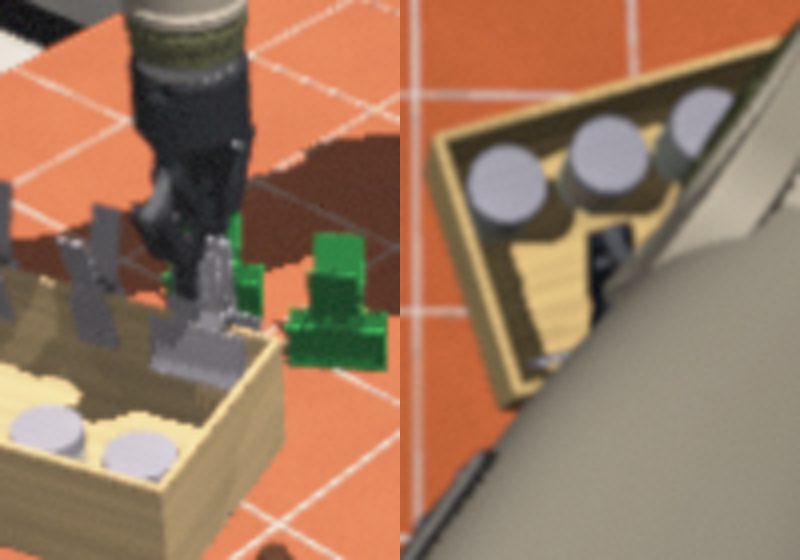

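The clip is squeezed open: width 18.7 mm, pad force 62 N. In the left tile the +x jaw at (195,350) has swung clear of the wall, with the finger at (180,270) and the tab beside it at (217,270). Now I lift.

>>> jog_arm --plan '[{"dx": 0, "dy": 0, "dz": -0.6, "spin": 0}, {"dx": 0, "dy": 0, "dz": -1.4, "spin": 0}, {"dx": 0, "dy": 0, "dz": -2.6, "spin": 0}, {"dx": 0, "dy": 0, "dz": -4.2, "spin": 0}, {"dx": 0, "dy": 0, "dz": -6.5, "spin": 0}, {"dx": 0, "dy": 0, "dz": -9.5, "spin": 0}, {"dx": 0, "dy": 0, "dz": -12.5, "spin": 0}, {"dx": 0, "dy": 0, "dz": -15.4, "spin": 0}]' --jaw 1

```text
time_s: 5.78
ee_pos: [0.4989, -0.2563, 0.2667]
ee_rot: [0.0, 0.594, 0.804, 0.0]
contact_force: [1.1, -0.4, -0.9]
width: 0.0189
finger_force: 60.4
```

```bash
python3 go.py .540 .202 .275 9.5
```

```text
t 5.775 pos [ 0.4989 -0.2563  0.2667] yaw_y 17.06 z [ 0.001 -0.    -1.   ] q [-0.62  0.28  0.08  1.38  0.    0.66] w 0.018885050323550704 F [ 1.1 -0.4 -0.9] 60.42748689651489
shift cm [42.61 17.37 -0.85] spin 7.56
```

>>> jog_arm --plan '[{"dx": 2, "dy": 0.8, "dz": -0.8, "spin": 1}, {"dx": 6, "dy": 2.4, "dz": -0.8, "spin": 2}, {"dx": 11, "dy": 4.5, "dz": -0.8, "spin": 3}, {"dx": 16, "dy": 6.5, "dz": -0.8, "spin": 4}, {"dx": 21, "dy": 8.6, "dz": -0.8, "spin": 5}, {"dx": 25, "dy": 10.2, "dz": -0.8, "spin": 6}, {"dx": 29, "dy": 11.8, "dz": -0.8, "spin": 7}, {"dx": 32, "dy": 13, "dz": -0.8, "spin": 7.6}]' --jaw 1

```text
time_s: 6.78
ee_pos: [0.5292, 0.0896, 0.2738]
ee_rot: [0.0, 0.646, 0.763, 0.0]
contact_force: [-0.0, -0.4, -0.7]
width: 0.0189
finger_force: 60.4
```

```bash
python3 go.py .540 .202 .275 9.5
```

```text
t 6.775 pos [0.5292 0.0896 0.2738] yaw_y 9.51 z [ 0.001  0.    -1.   ] q [0.02 0.23 0.04 1.38 0.   1.42] w 0.018879823291234176 F [-0.  -0.4 -0.7] 60.42518734931946
shift cm [10.91  2.92 -0.12] spin 0.01
```

>>> jog_arm --plan '[{"dx": 2.5, "dy": 0.7, "dz": 0, "spin": 0}, {"dx": 5.5, "dy": 1.5, "dz": 0, "spin": 0}, {"dx": 8.5, "dy": 2.3, "dz": 0, "spin": 0}, {"dx": 10.9, "dy": 2.9, "dz": 0, "spin": 0}, {"dx": 10.9, "dy": 2.9, "dz": 0, "spin": 0}]' --jaw 1

```text
time_s: 7.4
ee_pos: [0.5399, 0.2015, 0.2733]
ee_rot: [0.0, 0.645, 0.764, 0.0]
contact_force: [0.3, -0.5, -0.7]
width: 0.019
finger_force: 60.4
```

```bash
python3 go.py .540 .202 .255 9.5;  python3 look.py a4 scene 300 160 120 150 top 120 130 120 150
```

```text
t 7.4 pos [0.5399 0.2015 0.2733] yaw_y 9.61 z [ 0.  0. -1.] q [0.22 0.31 0.14 1.4  0.   1.62] w 0.019040051769599234 F [ 0.3 -0.5 -0.7] 60.42175054550171
shift cm [0.05 0.02 1.83] spin 0.11
```

View pics/a4.png

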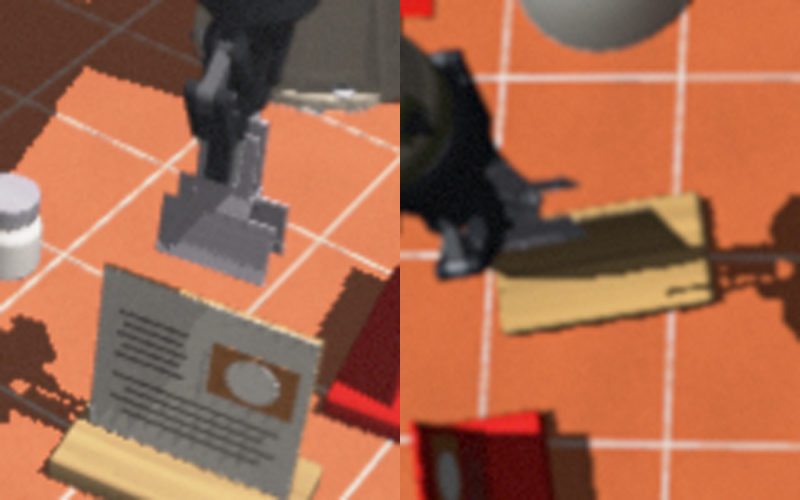

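The left tile shows the open clip held above the card. The lower edge of the +x jaw runs (157,248) to (263,285), the -x jaw corner is at (285,252), and the card top edge runs (105,265) to (322,343). In the right tile the jaw ends are near (577,183) and (583,228). I fit both poses.

```bash
python3 - <<'E'
from h import *
k=400/120
S=lambda P:cr(P,300,160,k); Tp=lambda P:cr(P,120,130,k)
for tops in(0,1):
  ob=[("scene",S([(157,248),(263,285)]),lambda p:[(.0185,-.036,p[3]),(.0185,.036,p[3])]),("scene",S([(284,252)]),lambda p:[(-.0185,.036,p[3])]),
  ("top",Tp([(177,183)]),lambda p:[(.0185,-.036,p[3])])]
  if tops: ob.append(("top",Tp([(183,230)]),lambda p:[(-.0185,-.036,p[3])]))
  p,r=fit([.54,.2,.165,.207],ob); print("clip",p.round(4),np.rad2deg(p[2]).round(1),(r*k).round(0).tolist())
K=[(0,.075,.17),(0,-.075,.17)]
p,r=fit([.54,.2,.16],[("scene",S([(105,265),(322,343)]),lambda p:K[::-1]),("top",cr([(10,95),(265,55)],130,180,4),lambda p:K)])
print("card",p.round(4),np.rad2deg(p[2]),r.round(1).tolist())
# scene-only predicted
q=[.54,.2015,np.deg2rad(9.5)]
print((proj("scene",T(q,[(.0185,-.036,.207),(.0185,.036,.207),(-.0185,.036,.207)]))-[300,160]+.5)*k-.5, (proj("top",T(q,[(.0185,-.036,.207),(-.0185,-.036,.207)]))-[120,130]+.5)*k-.5)
E
```

```text
clip [0.5384 0.203  0.1738 0.2098] 10.0 [[-2.0, -0.0], [1.0, 1.0], [1.0, -1.0], [1.0, -0.0]]
clip [0.54   0.2034 0.1787 0.211 ] 10.2 [[-2.0, -0.0], [1.0, 1.0], [1.0, -1.0], [-1.0, -3.0], [0.0, 5.0]]
card [0.5404 0.2026 0.1605] 9.195842563474915 [[-0.2, -1.9], [0.0, -1.1], [-0.7, -0.5], [-0.4, -0.5]]
[[151.49456607 250.88983985]
 [259.53976063 290.01506844]
 [281.07066552 255.49448589]] [[181.26697472 181.76747278]
 [187.49450131 236.39070558]]
```

The clip is at (0.539, 0.203) with tips at z ≈ 0.210 and yaw about 10°. The card top is at (0.540, 0.2025) with yaw 9.3°. They are aligned to a millimetre or so, so I descend 5.9 cm.

>>> jog_arm --plan '[{"dx": 0, "dy": 0.1, "dz": 1, "spin": 0.4}, {"dx": 0, "dy": 0.1, "dz": 2, "spin": 0.4}, {"dx": 0, "dy": 0.1, "dz": 3, "spin": 0.4}, {"dx": 0, "dy": 0.1, "dz": 4, "spin": 0.4}, {"dx": 0, "dy": 0.1, "dz": 5, "spin": 0.4}, {"dx": 0, "dy": 0.1, "dz": 5.9, "spin": 0.4}, {"dx": 0, "dy": 0.1, "dz": 5.9, "spin": 0.4}, {"dx": 0, "dy": 0.1, "dz": 5.9, "spin": 0.4}]' --jaw 1

```text
time_s: 8.5
ee_pos: [0.5411, 0.2003, 0.214]
ee_rot: [0.0, 0.649, 0.761, 0.0]
contact_force: [-1.0, -0.0, -1.7]
width: 0.0191
finger_force: 60.4
```

```bash
python3 go.py .5405 .202 .214 9.4;  python3 look.py a5 scene 300 190 120 120 top 120 150 120 120
```

```text
t 8.5 pos [0.5411 0.2003 0.214 ] yaw_y 9.07 z [ 0.  0. -1.] q [0.22 0.32 0.02 1.26 0.   1.63] w 0.01910077428752599 F [-1.  -0.  -1.7] 60.424851179122925
shift cm [ 0.17 -0.03  0.  ] spin -0.33
```

View pics/a5.png

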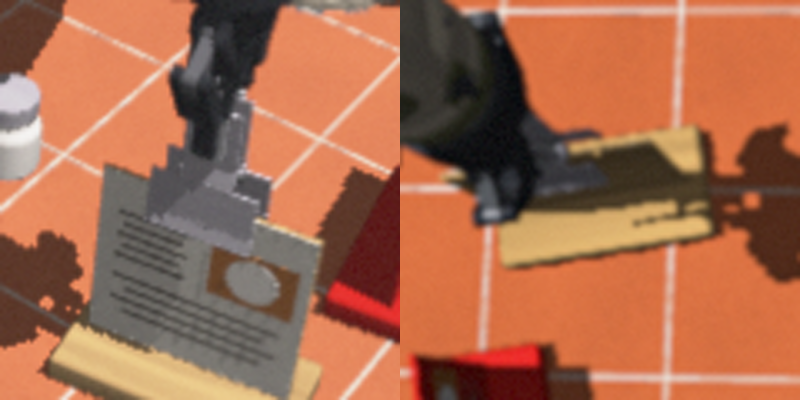

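The left tile shows the clip astride the card: the +x jaw is in front with its lower edge from (146,213) to (252,250), and the -x jaw is behind at (268,190). The card top runs (105,165) to (322,240). The foot corners in the right tile are where they were, so the stand has not moved. Next I check the depth.

```bash
python3 - <<'E'
from h import *
k=400/120
S=lambda P:cr(P,300,190,k)
for x in(.539,.541):
  ob=[("scene",S([(146,213),(252,250)]),lambda p:[(.0185,-.036,p[2+0] and p[3]),(.0185,.036,p[3])])]
  f=lambda v:(proj("scene",T([x,v[0],v[2]],[(.0185,-.036,v[1]),(.0185,.036,v[1])]))-ob[0][1]).ravel()
  v=least_squares(f,[.2,.15,.16]).x; print("clip y,z,yaw",v.round(4),np.rad2deg(v[2]))
g=lambda v:(proj("scene",T([.5404,v[0],v[2]],[(0,-.075,v[1]),(0,.075,v[1])]))-S([(105,165),(322,241)])).ravel()
v=least_squares(g,[.2,.17,.16]).x; print("card y,z,yaw",v.round(4),np.rad2deg(v[2]))
E
```

```text
clip y,z,yaw [0.2022 0.1551 0.1994] 11.425909851845622
clip y,z,yaw [0.2032 0.1572 0.1987] 11.385235675122852
card y,z,yaw [0.2032 0.1668 0.1854] 10.62258373760537
```

```bash
python3 - <<'E'
from h import *
from rig import snapshot
im=snapshot("scene")["color"][:,:,::-1]
x0,y0,w,h,k=326,230,75,43,10
a=cv2.resize(im[y0:y0+h,x0:x0+w],None,fx=k,fy=k,interpolation=cv2.INTER_CUBIC)
b=a.copy(); q=[.5408,.2025,np.deg2rad(9.3)]
P=lambda L:((proj("scene",T(q,L))-[x0,y0]+.5)*k-.5)
for z,c in((.17,(0,255,0)),(.150,(0,0,255)),(.160,(255,0,0))):
    L=[(0.0025,-.075,z),(0.0025,.075,z)] if z==.17 else [(.0185,-.036,z),(.0185,.036,z)]
    p=P(L); cv2.line(b,*[tuple(map(int,i)) for i in p],c,1); print(z,p.round(0).tolist())
cv2.imwrite("pics/a6.png",b)
E
```

```text
0.17 [[48.0, 84.0], [702.0, 327.0]]
0.15 [[173.0, 258.0], [486.0, 377.0]]
0.16 [[177.0, 223.0], [492.0, 342.0]]
```

View pics/a6.png

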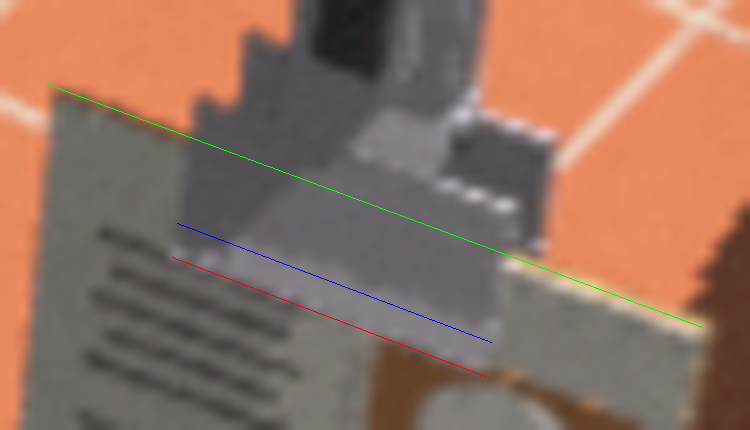

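The close-up shows the lower jaw edge lying on the red z = 0.150 line, from (175,258) to (488,372). The card's top edge is about 8 px (2 mm) below its green prediction. The tips are therefore 17–19 mm down, centred and clear of the card, so I lower 2 mm more and hand in.

>>> jog_arm --plan '[{"dx": 0, "dy": 0, "dz": 0.2, "spin": 0}, {"dx": 0, "dy": 0, "dz": 0.2, "spin": 0}, {"dx": 0, "dy": 0, "dz": 0.2, "spin": 0}, {"dx": 0, "dy": 0, "dz": 0.2, "spin": 0}]' --jaw 1

```text
time_s: 9.15
ee_pos: [0.541, 0.2002, 0.2118]
ee_rot: [0.0, 0.649, 0.761, 0.0]
contact_force: [0.1, -0.3, -1.1]
width: 0.0191
finger_force: 60.4
```

```bash
python3 go.py .5405 .202 .212 9.4; python3 -c "
from rig import job_done; print(job_done())"
```

```text
t 9.15 pos [0.541  0.2002 0.2118] yaw_y 9.07 z [ 0.  0. -1.] q [0.22 0.32 0.01 1.26 0.   1.63] w 0.019115473498000374 F [ 0.1 -0.3 -1.1] 60.42446494102478
shift cm [ 0.18 -0.02 -0.02] spin -0.33
the job is handed in; nothing more can be done
None
```

I handed the job in at about 9 s with the wide clip still held squeezed open astride the middle of the card's top edge; by my measurements the tips are about 2 cm down, one on each side and not touching, and the stand has not moved, but I took no final picture of the small clips, salt jar or pepper mill.

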